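# Clear the strainer off the snap box, put the jar away and shut the lid

### The job

The small steel strainer has been left on the lid of the clear plastic box: before moving the lid, set it down upright with its whole foot on the round cork trivet. Then swing the lid up to about upright, take the short straight-sided white jar with the flat cork top out of the leaning wooden caddy (leave the pepper mill next to it there), stand it upright on the floor of the box, and shut the lid fully again. Set things down rather than dropping them, and leave everything else where it stands.

Things in the scene. Friction and masses are not known exactly. Their poses are not given: they have to be found in the camera images.
- box: Clear plastic storage box with a hinged lid, fixed to the counter. Outside 150 (x) by 170 (y) by 95 mm high, walls and floor 4 mm. Origin: centre of its underside. Its x axis points away from the robot side, towards the lid's hinge; its -x side is the front.
- lid (a joint): Angle of the box's lid in rad: 0 shut, 1.57 upright, stop at 1.85. The hinge is stiff: the lid stays at whatever angle it is left.
- lid_hinge (a point): Middle of the lid's hinge line, on the rear (+x) rim of the box, 77 mm behind the box's centre and 95 mm above the counter. The hinge axis is the box's y axis.
- lid_handle (a point): Middle of the lid's grey bar grip: a round bar 10 mm thick and 90 mm long, along the box's y axis, on two posts near the front edge; its centre line is 40 mm above the lid's top face (lid 6 mm thick, 154 by 174 mm), and 132 mm in front of and, when shut, 46 mm above the hinge line. The point's axes turn with the lid (equal to the box's when shut).
- strainer: Small steel mesh strainer, loose, standing at first on the lid: round bowl 60 mm wide at the rim (58 mm at half height, foot 46 mm wide), 42 mm high, with a flat handle 10 mm wide and 4 mm thick running out along its +x axis from the rim to 105 mm from the centre, 39 mm up. 0.12 kg. Origin: centre of the underside of its foot; z up through the bowl.
- trivet: Round cork trivet, 150 mm across, 12 mm thick, fixed to the counter, to the left or the right of the box. Origin: centre of its underside.
- caddy: Wooden caddy, fixed to the counter, to the left or the right of the box: base 100 (x) by 186 (y) by 12 mm with two square pockets at y = -45 and +45 mm, both leaning 30 degrees so that their mouths point up and towards -x (towards the robot). The pockets are 46 mm wide inside and 31 mm deep, with 5 mm walls. Origin: centre of its underside.
- jar: Short straight-sided round jar, white ceramic with a flat cork top of the same width: 42 mm across, 80 mm high, about 0.12 kg. It starts in one of the caddy's pockets, leaning 30 degrees towards the robot; its upper 48 mm stand clear of the pocket. Origin: centre of its underside; z runs along its axis to the cork top.
- mill: Bystander: turned dark wooden pepper mill, waisted, 42 mm wide at its foot, 105 mm long, leaning in the caddy's other pocket. Origin: centre of its underside, z along its axis.
- saucer_a: Bystander: grey ceramic saucer, 130 mm across, standing on edge in the steel plate rack. Origin: its centre.
- saucer_b: Bystander: the other grey saucer in the plate rack. Origin: its centre.
- mug: Bystander: white mug, 80 mm across, 85 mm high. Origin: centre of its underside.
- bowl: Bystander: white bowl, 110 mm across, 45 mm high. Origin: centre of its underside.
- tin: Bystander: plain metal tin, 52 mm across, 60 mm high. Origin: centre of its underside.
- spoon: Bystander: wooden spoon lying flat, 170 mm long. Origin: underside, at its middle.
Mind the look-alikes: they are no part of the job. What is shaped like the box but pink or yellow is not meant.

How it is judged (in metres and radians):
On the way, in this order (a step that is already met when the one before it is completed fails the run):
1. the strainer stands upright on the trivet, let go, the lid still shut (horizontal distance between strainer and trivet below 0.055 m and z of strainer in the frame of trivet between 0.008 and 0.02 m and angle between strainer's own z axis and vertical below 0.17 rad and contact force between strainer and the fingers below 0.05 N and linear speed of strainer below 0.03 m/s and value of joint lid below 0.15 rad), for 0.2 s.
2. the lid is swung up to about upright (value of joint lid above 1.2 rad), for 0.2 s.
3. the jar stands upright on the floor of the open box, let go (x of jar in the frame of box between -0.06 and 0.06 m and y of jar in the frame of box between -0.07 and 0.07 m and z of jar in the frame of box between 0 and 0.012 m and angle between jar's own z axis and vertical below 0.17 rad and contact force between jar and the fingers below 0.05 N and linear speed of jar below 0.03 m/s and value of joint lid above 0.8 rad), for 0.2 s.
At the end, for the whole second after the job is handed in: The strainer stands upright (within 10 degrees) on the trivet, its centre within 55 mm of the trivet's; the jar stands upright (within 10 degrees) on the floor inside the box; the lid is shut (angle under 0.05 rad); both things are let go and at rest (horizontal distance between strainer and trivet below 0.055 m and z of strainer in the frame of trivet between 0.008 and 0.02 m and angle between each of strainer, jar's own z axis and vertical below 0.17 rad and x of jar in the frame of box between -0.06 and 0.06 m and y of jar in the frame of box between -0.07 and 0.07 m and z of jar in the frame of box between 0 and 0.012 m and contact force between each of jar, strainer and the fingers below 0.05 N and linear speed of each of jar, strainer below 0.03 m/s and value of joint lid below 0.05 rad); the robot touches nothing.
It fails at once if the lid is opened (over 0.15 rad) while the strainer is not on the trivet (value of joint lid above 0.15 rad and horizontal distance between strainer and trivet above 0.075 m).
It fails at once if the jar is dropped (falls free faster than 0.8 m/s) (contact force between jar and anything else below 0.02 N and linear speed of jar above 0.8 m/s).
It fails at once if the strainer is dropped (falls free faster than 0.8 m/s) (contact force between strainer and anything else below 0.02 N and linear speed of strainer above 0.8 m/s).
It fails at once if a bystander (mill, saucer, mug, bowl, tin or spoon) is moved more than 40 mm (distance of any of mill, saucer_a, saucer_b, mug, bowl, tin, spoon from where it was at the start of the episode above 0.04 m).
It also fails if it takes over 72 s, if anything falls off the work surface, if the arm or the gripper's body presses on something with over 40 N, if the wrist force passes 120 N, or if a joint passes its speed limit or range.

### The arm

A 6-joint arm with a two-finger parallel gripper is mounted at the origin on the work surface. World frame = base frame: x ahead of the robot, y to its left, z up, the work surface at z = 0. Lengths are in mm, angles in rad, forces in N, time in s.
With the tool pointing down it reaches from about 275 to 1000 mm from the base axis. Payload 8.4 kg.
Tool frame: the origin (TCP) lies on the centre line of the jaws, within the pads' length; the fingertips stand 25 mm ahead of it and the grasp point (between the pads) lies 6 mm ahead of it; z points along the fingers, x is the direction in which the jaws open and shut, and the axes are right-handed (so a half turn about z gives the same grasp; the last joint's range is limited). The gripper opens to 85 mm and grips with 20 to 120 N. Pads are 22 mm wide; open, the fingers measure 114 mm over their backs; the gripper's body (76 mm by 85 mm) begins 54 mm behind the grasp point. The pads swing forward as they close: fully open they stand 13 mm farther back than shut.
Start: joints at [1.325, 0.353, 1.633, -0, 1.155, -0.002], TCP at [150.868, 606.52, 256.281] pointing down, gripper open.
Joint ranges: [-2.63, 2.63], [-0.92, 2.1], [0.06, 2.66], [-1.3, 4.44], [0, 2.69], [-3.02, 3.02]. Speed limits (rad/s): [2.22, 2.22, 2.79, 3.14, 3.14, 3.14].

### API

Orientations are given as [roll, pitch, yaw] about the fixed x, y, z axes, in that order (R = Rz(yaw) Ry(pitch) Rx(roll)).
In Python, from rig import r gives the robot as it stands. The module is installed in compiled form; this text tells all that it offers.
- The arm moves only by the tool jog_arm, never from a script. Its argument "deltas" is a list of rows, each an object with "gripper": the gripper command: -1 is fully open, 1 is shut, values between are in proportion; "translation": the shift along the world's x, y, z in units of 10 cm (1.0 is 10 cm), a list of three; "dr": the turn, a rotation vector about the world's x, y, z in units of pi/2 rad (1.0 is pi/2 rad), a list of three. In form: [{"gripper": gripper, "translation": [x, y, z], "dr": [wx, wy, wz]}, ...]. A call has 1 to 12 rows; each row shifts and turns the commanded pose from where the row before left it; what a row does not reach is not made up. A row lasts 1/12 s, in which the tool goes at most 41.7 mm and 7.16 degrees, less where a joint would pass 70% of its speed; a pose out of reach is approached as far as the arm can. A call with a number of a shift or a turn outside -1 to 1 is refused whole. A call with a gripper value outside its range is refused whole. The fingers move at their own pace and stop on an object; "squeeze" is the grip in N (left out, the last holds). Time passes only in rows, so rows that do not move let the fingers close. It gives the time, the measured TCP pose, the force and the opening at its end, in the units of the state.
- r.sense(): the state, without advancing time (a new reading comes with each control period).
- r.grab_frame(name): name is "scene" or "top"; returns the picture (480x640x3 uint8, blue, green, red); there is no depth.
- r.calibration(name): a dict with "mtx" (3x3 intrinsics, pixels), "world_from_camera" (4x4, takes a point from camera to world coordinates). Camera axes: x right, y down, z forward; pixel columns grow to the right and rows downward; lengths in mm; the calibration is good to about 2 mm. A picture is of the moment at which its call begins. calibration takes no time and is no camera call.
- r.sign_off(): hands the job in, once; it reports no verdict.
The state is a dict: "clock": time; "qpos": joint angles; "qvel": joint speeds; "joint_efforts": joint torques, N m; "eef_pos": TCP position; "tcp_rot": TCP orientation; "contact_force": force on the tool from outside, world axes, zero at the start; "wrist_torque": the same for the moment, N m; "opening": opening from 0.0 (shut) to 1.0 (fully open).
Only numpy, scipy, OpenCV 4.12 (cv2) and the standard library are available. Lean on these libraries where they do the work, as an engineer would, in place of code of your own. Each camera call takes 0.05 s, during which the arm holds its last target. There are 200 camera calls.

## Working session

There is one attempt and no reset: what is moved stays moved. The work goes in short steps, Python scripts to look and compute and a tool call to move; the robot and the scene stay as the last step left them, time stands still between calls to the robot, and variables do not carry over. Pictures are saved under pics/ and viewed, about 8 in all and at most 12, crops included, and the job is handed in when it is done.

Besides the shell and the picture viewer there is one more tool, called after ">>>" in YAML: its name, and indented under it one key for each argument. jog_arm: Moves the arm, as the interface text tells. Shifts and turns lie within -1 to 1; 1 stands for 10 cm of shift or pi/2 rad of turn. Its arguments: {"type":"object","properties":{"deltas":{"type":"array"},"squeeze":{"type":"number"}},"required":["deltas"]}

```bash
mkdir -p pics
python3 - <<'E'
from rig import r
import cv2,numpy as np
for n in("scene","top"):
    cv2.imwrite(f"pics/{n}0.png",r.grab_frame(n)); c=r.calibration(n); print(n,np.round(c["mtx"],1).tolist(),np.round(c["world_from_camera"],3).tolist())
print(r.sense())
E
```

```text
scene [[560.5, 0.0, 323.4], [0.0, 560.5, 231.5], [0.0, 0.0, 1.0]] [[-0.492, 0.712, -0.501, 1209.841], [0.871, 0.404, -0.281, 370.848], [0.002, -0.575, -0.818, 1291.93], [0.0, 0.0, 0.0, 1.0]]
top [[451.3, 0.0, 323.0], [0.0, 451.3, 233.0], [0.0, 0.0, 1.0]] [[0.013, -0.984, 0.18, 297.881], [-1.0, -0.015, -0.013, -30.377], [0.015, -0.179, -0.984, 1182.816], [0.0, 0.0, 0.0, 1.0]]
{'clock': 0.1, 'qpos': array([ 1.32461660e+00,  3.53579720e-01,  1.63406071e+00,  1.73092119e-05,
        1.15519430e+00, -2.39346716e-03]), 'qvel': array([-0.00154165, -0.00150967, -0.003688  ,  0.00174211, -0.00051846,
        0.000167  ]), 'joint_efforts': array([-5.27059747e-04, -6.06354547e+01, -3.42822468e+01, -6.38267193e-05,
        3.96814532e-03, -1.73069571e-05]), 'eef_pos': array([150.75653962, 606.13844647, 255.63580944]), 'tcp_rot': array([-3.14157385e+00,  1.24203001e-03,  1.32700308e+00]), 'contact_force': array([-0.93505745, -0.0159589 , -0.34589487]), 'wrist_torque': array([ 0.03901647, -0.04004064, -0.05676663]), 'opening': 0.9943763781771502}
```

View pics/scene0.png

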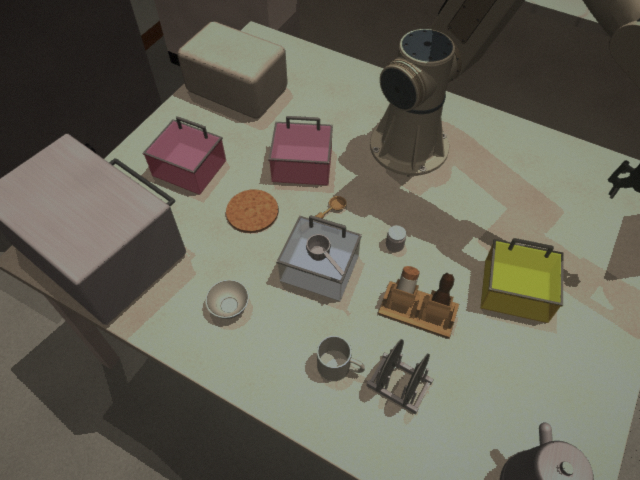

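View pics/top0.png

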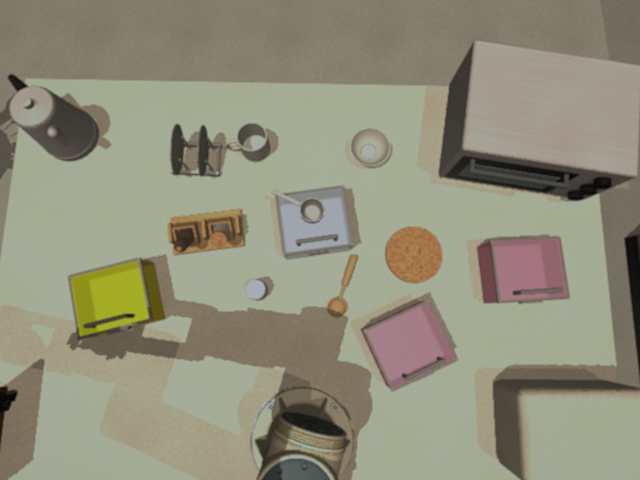

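Top view: clear box at (315,222) with the strainer at (312,211). The pink boxes at (408,342) and (525,270) and the yellow one at (112,297) are look-alikes. Trivet is at (414,254). The caddy at (207,232) holds a cork-topped thing at (219,240) and a dark one at (185,238). I'll enlarge to confirm.

```bash
cat > h.py <<'E'
from rig import r
import cv2,numpy as np
def proj(n,P):
    c=r.calibration(n);T=np.linalg.inv(c["world_from_camera"]);p=T[:3,:3]@np.array(P,float)+T[:3,3];q=c["mtx"]@p;return q[:2]/q[2]
def ray(n,u,v):
    c=r.calibration(n);T=np.array(c["world_from_camera"]);d=T[:3,:3]@np.linalg.solve(c["mtx"],[u,v,1.]);return T[:3,3],d
def onz(n,u,v,z):
    o,d=ray(n,u,v);return o+d*(z-o[2])/d[2]
def two(a,b):
    (o1,d1),(o2,d2)=ray("scene",*a),ray("top",*b)
    A=np.stack([d1,-d2],1);s=np.linalg.lstsq(A,o2-o1,rcond=None)[0]
    p,q=o1+s[0]*d1,o2+s[1]*d2;return (p+q)/2,np.linalg.norm(p-q)
def crop(img,x0,y0,w,h,k,step=10):
    c=cv2.resize(img[y0:y0+h,x0:x0+w],None,fx=k,fy=k,interpolation=cv2.INTER_CUBIC)
    for x in range(-(-x0//step)*step,x0+w,step):
        cv2.line(c,((x-x0)*k,0),((x-x0)*k,6),(0,0,255),1); cv2.putText(c,str(x),((x-x0)*k,16),0,.33,(0,0,255),1)
    for y in range(-(-y0//step)*step,y0+h,step):
        cv2.line(c,(0,(y-y0)*k),(6,(y-y0)*k),(0,0,255),1); cv2.putText(c,str(y),(8,(y-y0)*k+4),0,.33,(0,0,255),1)
    return c
E
python3 - <<'E'
from h import *
t=cv2.imread("pics/top0.png");s=cv2.imread("pics/scene0.png")
a=np.vstack([crop(t,265,180,95,85,4),crop(t,163,205,95,55,4)])
b=np.vstack([crop(s,270,210,100,90,4),crop(s,370,260,100,50,4)])
cv2.imwrite("pics/c1.png",np.hstack([a,b]) if a.shape[0]==b.shape[0] else 0)
for nm,lo,hi in(("trivet",(5,100,100),(20,255,255)),):
    m=cv2.inRange(cv2.cvtColor(t,cv2.COLOR_BGR2HSV),lo,hi)
    for c in sorted(cv2.findContours(m,0,2)[0],key=cv2.contourArea)[-4:]:
        (u,v),w,_=cv2.fitEllipse(c) if len(c)>4 else ((0,0),0,0);print(nm,u,v,w,cv2.contourArea(c),onz("top",u,v,12).round(1))
E
```

```text
trivet 0 0 0 0.0 [1178.4  891.7   12. ]
trivet 342.4545593261719 289.329345703125 (19.957983016967773, 59.375572204589844) 405.0 [364.5 -97.9  12. ]
trivet 208.29522705078125 231.66204833984375 (37.941951751708984, 77.75909423828125) 1798.0 [510.4 255.8  12. ]
trivet 413.4706115722656 254.18386840820312 (54.19416427612305, 56.08968734741211) 2380.5 [ 458.6 -283.9   12. ]
```

View pics/c1.png

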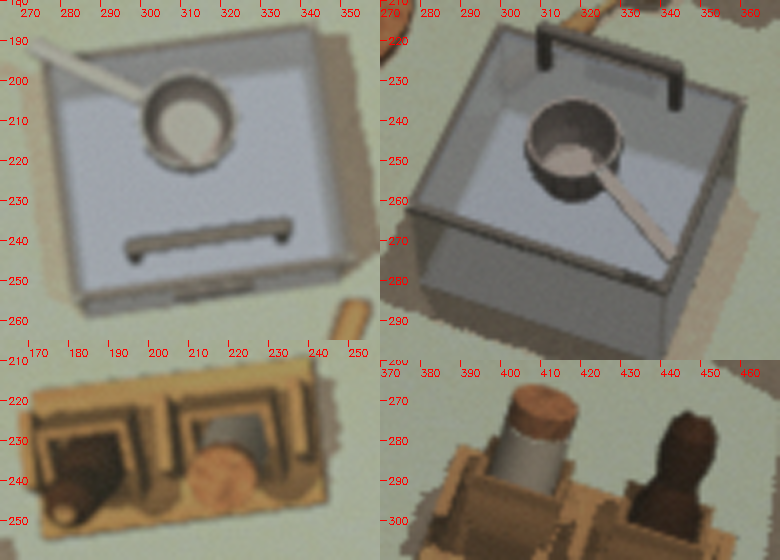

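Confirmed by the crop: the white straight-sided jar with the flat cork top is in the pocket at top (219,240) / scene (411,270). The waisted dark mill is in the other pocket at top (183,240). The clear box with the grey bar is at top (315,222). Next I'll compute positions.

Run:
```python
from h import *
f=lambda n,p,q:print(n,[(x.round(1) if hasattr(x,'round') else x) for x in two(p,q)])
f("strainer rim",(318.5,243.7),(312,210.7)); print(onz("top",312,210.7,143).round(1),onz("scene",318.5,243.7,143).round(1))
print("tip",onz("top",273.8,192,141).round(1),onz("scene",343,274,141).round(1))
for s,t in(((311.2,217),(337.5,236)),((345,227.5),(297.5,240.7))): f("bar end",s,t); print(onz("top",*t,141).round(1),onz("scene",*s,141).round(1))
f("jar top",(411.7,269.5),(218.7,239.5)); print(onz("top",218.7,239.5,91).round(1))
print("caddy front edge",onz("top",163+43/4,205+198/4,12).round(1),onz("top",163+325/4,205+158/4,12).round(1))
# lid rear/front corners top
for u,v in((278,194.5),(340.7,186.5),(351,245.5),(285,254.5)): print("lid corner",onz("top",u,v,101).round(1))
for u,v in((278,262),(340.5,283),(359.5,234.5),(300,216.5)): print("lid corner sc",onz("scene",u,v,101).round(1))
```

```text
strainer rim [array([541.8, -17.4, 138.8]), np.float64(0.1)]
[540.7 -17.4 143. ] [544.2 -16.1 143. ]
tip [585.4  74.4 141. ] [589.7  77.2 141. ]
bar end [array([480.7, -76.3, 139.5]), np.float64(4.2)]
[481.3 -78.2 141. ] [481.  -73.7 141. ]
bar end [array([468.2,  16.2, 141.7]), np.float64(2.1)]
[468.7  15.3 141. ] [467.4  17.  141. ]
jar top [array([474.6, 208.3, 103.2]), np.float64(2.2)]
[477. 210.  91.]
caddy front edge [448.7 341.8  12. ] [477.7 160.   12. ]
lid corner [590.3  67.8 101. ]
lid corner [613.4 -87.2 101. ]
lid corner [ 465.5 -113.   101. ]
lid corner [441.1  46.4 101. ]
lid corner sc [617.6 -90.9 101. ]
lid corner sc [593.5  73.7 101. ]
lid corner sc [442.7  47.8 101. ]
lid corner sc [ 468.9 -115.8  101. ]
```

Result: strainer at (542,-17); box bar at (474,-30,141), box yaw about 8.4°, hinge at (605,-11,95); trivet at (459,-284); jar top at (475,209,~99), caddy yaw about 9°. Moving above the strainer.

>>> jog_arm:
  deltas:
    - {"gripper": -1, "translation": [0.196, -0.312, -0.02], "dr": [0, 0, -0.0617]}
    - {"gripper": -1, "translation": [0.196, -0.312, -0.02], "dr": [0, 0, -0.0617]}
    - {"gripper": -1, "translation": [0.196, -0.312, -0.02], "dr": [0, 0, -0.0617]}
    - {"gripper": -1, "translation": [0.196, -0.312, -0.02], "dr": [0, 0, -0.0617]}
    - {"gripper": -1, "translation": [0.196, -0.312, -0.02], "dr": [0, 0, -0.0617]}
    - {"gripper": -1, "translation": [0.196, -0.312, -0.02], "dr": [0, 0, -0.0617]}
    - {"gripper": -1, "translation": [0.196, -0.312, -0.02], "dr": [0, 0, -0.0617]}
    - {"gripper": -1, "translation": [0.196, -0.312, -0.02], "dr": [0, 0, -0.0617]}
    - {"gripper": -1, "translation": [0.196, -0.312, -0.02], "dr": [0, 0, -0.0617]}
    - {"gripper": -1, "translation": [0.196, -0.312, -0.02], "dr": [0, 0, -0.0617]}
    - {"gripper": -1, "translation": [0.196, -0.312, -0.02], "dr": [0, 0, -0.0617]}
    - {"gripper": -1, "translation": [0.196, -0.312, -0.02], "dr": [0, 0, -0.0617]}
  squeeze: 25

```text
clock: 1.1
eef_pos: [386.5, 230.4, 232.2]
tcp_rot: [-3.142, -0.0, 0.159]
contact_force: [-0.3, 0.5, -0.3]
opening: 0.998
```

>>> jog_arm:
  deltas:
    - {"gripper": -1, "translation": [0.196, -0.312, -0.02], "dr": [0, 0, -0.0617]}
    - {"gripper": -1, "translation": [0.196, -0.312, -0.02], "dr": [0, 0, -0.0617]}
    - {"gripper": -1, "translation": [0.196, -0.312, -0.02], "dr": [0, 0, -0.0617]}
    - {"gripper": -1, "translation": [0.196, -0.312, -0.02], "dr": [0, 0, -0.0617]}
    - {"gripper": -1, "translation": [0.196, -0.312, -0.02], "dr": [0, 0, -0.0617]}
    - {"gripper": -1, "translation": [0.196, -0.312, -0.02], "dr": [0, 0, -0.0617]}
    - {"gripper": -1, "translation": [0.196, -0.312, -0.02], "dr": [0, 0, -0.0617]}
    - {"gripper": -1, "translation": [0.196, -0.312, -0.02], "dr": [0, 0, -0.0617]}
    - {"gripper": -1, "translation": [0, 0, 0], "dr": [0, 0, 0]}
    - {"gripper": -1, "translation": [0, 0, 0], "dr": [0, 0, 0]}

```text
clock: 1.93
eef_pos: [543.2, -19.1, 215.7]
tcp_rot: [3.141, 0.001, -0.614]
contact_force: [-0.0, 0.8, -0.2]
opening: 0.997
```

>>> jog_arm:
  deltas:
    - {"gripper": -1, "translation": [0, 0.01, -0.205], "dr": [0, 0, 0]}
    - {"gripper": -1, "translation": [0, 0.01, -0.205], "dr": [0, 0, 0]}
    - {"gripper": -1, "translation": [0, 0, -0.205], "dr": [0, 0, 0]}
    - {"gripper": -1, "translation": [0, 0, -0.205], "dr": [0, 0, 0]}
    - {"gripper": -1, "translation": [0, 0, 0], "dr": [0, 0, 0]}
    - {"gripper": 1, "translation": [0, 0, 0], "dr": [0, 0, 0]}
    - {"gripper": 1, "translation": [0, 0, 0], "dr": [0, 0, 0]}
    - {"gripper": 1, "translation": [0, 0, 0], "dr": [0, 0, 0]}
    - {"gripper": 1, "translation": [0, 0, 0], "dr": [0, 0, 0]}
    - {"gripper": 1, "translation": [0, 0, 0], "dr": [0, 0, 0]}
    - {"gripper": 1, "translation": [0, 0, 0], "dr": [0, 0, 0]}

```text
clock: 2.85
eef_pos: [543.6, -15.1, 135.8]
tcp_rot: [-3.14, -0.001, -0.611]
contact_force: [-1.8, 3.2, 8.1]
opening: 0.688
```

>>> jog_arm:
  deltas:
    - {"gripper": 1, "translation": [0, 0, 0.1], "dr": [0, 0, 0]}
    - {"gripper": 1, "translation": [0, 0, 0.2], "dr": [0, 0, 0]}
    - {"gripper": 1, "translation": [0, 0, 0.2], "dr": [0, 0, 0]}
    - {"gripper": 1, "translation": [0, 0, 0.1], "dr": [0, 0, 0]}
    - {"gripper": 1, "translation": [-0.05, -0.16, 0], "dr": [0, 0, 0]}
    - {"gripper": 1, "translation": [-0.1, -0.32, 0], "dr": [0, 0, 0]}
    - {"gripper": 1, "translation": [-0.1, -0.32, 0], "dr": [0, 0, 0]}
    - {"gripper": 1, "translation": [-0.1, -0.32, 0], "dr": [0, 0, 0]}
    - {"gripper": 1, "translation": [-0.15, -0.36, 0], "dr": [0, 0, 0]}
    - {"gripper": 1, "translation": [-0.1, -0.32, 0], "dr": [0, 0, 0]}
    - {"gripper": 1, "translation": [-0.1, -0.32, 0], "dr": [0, 0, 0]}
    - {"gripper": 1, "translation": [-0.1, -0.32, 0], "dr": [0, 0, 0]}

```text
clock: 3.85
eef_pos: [462.1, -261.1, 194.8]
tcp_rot: [-3.142, -0.001, -0.611]
contact_force: [0.6, 0.2, -1.0]
opening: 0.685
```

>>> jog_arm:
  deltas:
    - {"gripper": 1, "translation": [-0.05, -0.25, 0], "dr": [0, 0, 0]}
    - {"gripper": 1, "translation": [0, 0, 0], "dr": [0, 0, 0]}
    - {"gripper": 1, "translation": [0, 0, -0.2], "dr": [0, 0, 0]}
    - {"gripper": 1, "translation": [0, 0, -0.3], "dr": [0, 0, 0]}
    - {"gripper": 1, "translation": [0, 0, -0.3], "dr": [0, 0, 0]}
    - {"gripper": 1, "translation": [0, 0, -0.3], "dr": [0, 0, 0]}
    - {"gripper": 1, "translation": [0, 0, -0.2], "dr": [0, 0, 0]}
    - {"gripper": 1, "translation": [0, 0, 0], "dr": [0, 0, 0]}
    - {"gripper": 1, "translation": [0, 0, 0], "dr": [0, 0, 0]}

```text
clock: 4.6
eef_pos: [457.4, -283.9, 64.0]
tcp_rot: [3.141, 0.002, -0.611]
contact_force: [-0.4, -0.2, -0.7]
opening: 0.684
```

Run:
```python
from h import *
cv2.imwrite("pics/c2.png",np.hstack([crop(r.grab_frame("top"),360,180,100,110,4),crop(r.grab_frame("scene"),205,150,100,110,4)]))
```

```text
(no output)
```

View pics/c2.png

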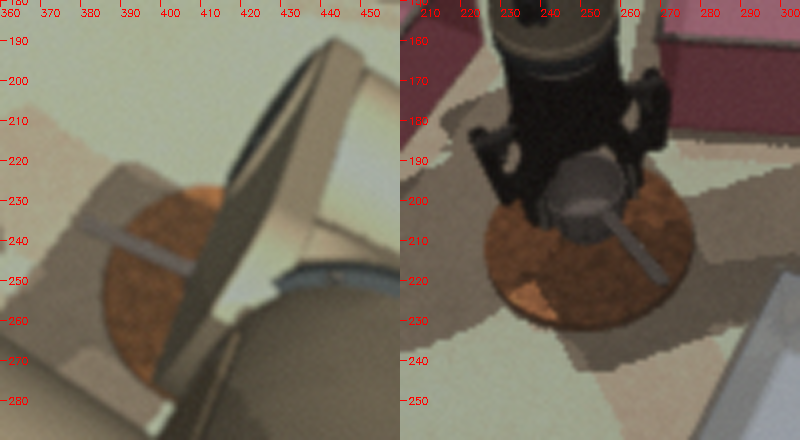

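The strainer is held upright just above the trivet (scene rim at about (252,195)). Lowering it and letting go.

>>> jog_arm:
  deltas:
    - {"gripper": 1, "translation": [0, 0, -0.1], "dr": [0, 0, 0]}
    - {"gripper": 1, "translation": [0, 0, -0.05], "dr": [0, 0, 0]}
    - {"gripper": 1, "translation": [0, 0, -0.02], "dr": [0, 0, 0]}
    - {"gripper": 1, "translation": [0, 0, 0], "dr": [0, 0, 0]}
    - {"gripper": 1, "translation": [0, 0, 0], "dr": [0, 0, 0]}

```text
clock: 5.12
eef_pos: [457.9, -284.5, 47.3]
tcp_rot: [-3.142, 0.0, -0.611]
contact_force: [-0.6, -0.5, -0.7]
opening: 0.682
```

>>> jog_arm:
  deltas:
    - {"gripper": 1, "translation": [0, 0, -0.015], "dr": [0, 0, 0]}
    - {"gripper": 1, "translation": [0, 0, 0], "dr": [0, 0, 0]}
    - {"gripper": 1, "translation": [0, 0, 0], "dr": [0, 0, 0]}

```text
clock: 5.37
eef_pos: [458.0, -284.6, 46.9]
tcp_rot: [3.142, -0.0, -0.611]
contact_force: [-4.0, 1.9, 12.4]
opening: 0.689
```

Contact. Release gradually, wait, then rise straight up.

>>> jog_arm:
  deltas:
    - {"gripper": 0.2, "translation": [0, 0, 0], "dr": [0, 0, 0]}
    - {"gripper": -0.45, "translation": [0, 0, 0], "dr": [0, 0, 0]}
    - {"gripper": -0.6, "translation": [0, 0, 0], "dr": [0, 0, 0]}
    - {"gripper": -1, "translation": [0, 0, 0], "dr": [0, 0, 0]}
    - {"gripper": -1, "translation": [0, 0, 0], "dr": [0, 0, 0]}
    - {"gripper": -1, "translation": [0, 0, 0], "dr": [0, 0, 0]}
    - {"gripper": -1, "translation": [0, 0, 0.1], "dr": [0, 0, 0]}
    - {"gripper": -1, "translation": [0, 0, 0.3], "dr": [0, 0, 0]}
    - {"gripper": -1, "translation": [0, 0, 0.4], "dr": [0, 0, 0]}
    - {"gripper": -1, "translation": [0, 0, 0.4], "dr": [0, 0, 0]}
    - {"gripper": -1, "translation": [0, 0, 0.4], "dr": [0, 0, 0]}
    - {"gripper": -1, "translation": [0, 0, 0.1], "dr": [0, 0, 0]}

```text
clock: 6.37
eef_pos: [460.2, -285.9, 222.7]
tcp_rot: [-3.141, -0.009, -0.611]
contact_force: [2.1, -0.6, 0.8]
opening: 1.0
```

>>> jog_arm:
  deltas:
    - {"gripper": -1, "translation": [0.02, 0.32, 0], "dr": [0, 0, 0.0603]}
    - {"gripper": -1, "translation": [0.02, 0.32, 0], "dr": [0, 0, 0.0603]}
    - {"gripper": -1, "translation": [0.02, 0.32, 0], "dr": [0, 0, 0.0603]}
    - {"gripper": -1, "translation": [0.02, 0.32, 0], "dr": [0, 0, 0.0603]}
    - {"gripper": 0, "translation": [0.02, 0.32, 0], "dr": [0, 0, 0.0603]}
    - {"gripper": 0, "translation": [0.02, 0.32, 0], "dr": [0, 0, 0.0603]}
    - {"gripper": 0, "translation": [0.02, 0.32, 0], "dr": [0, 0, 0.0603]}
    - {"gripper": 0, "translation": [0, 0.31, 0], "dr": [0, 0, 0.0603]}
    - {"gripper": 0, "translation": [0, 0, 0], "dr": [0, 0, 0]}
    - {"gripper": 0, "translation": [0, 0, 0], "dr": [0, 0, 0]}

```text
clock: 7.2
eef_pos: [471.7, -28.2, 216.1]
tcp_rot: [3.141, -0.0, 0.149]
contact_force: [-0.1, -1.3, -0.5]
opening: 0.5
```

Run:
```python
from h import *
cv2.imwrite("pics/c3.png",np.hstack([crop(r.grab_frame("top"),370,200,90,90,4),crop(r.grab_frame("scene"),210,160,90,90,4)]))
```

```text
(no output)
```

View pics/c3.png

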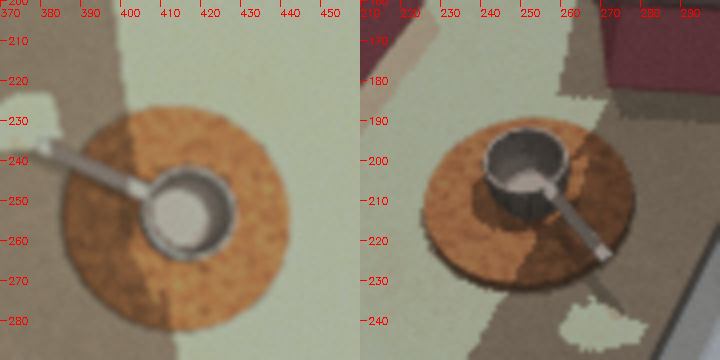

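The strainer stands upright near the middle of the trivet: rim at top (417,253), trivet at (413,254). Now I'll grip the bar.

>>> jog_arm:
  deltas:
    - {"gripper": 0, "translation": [0.03, -0.02, -0.2], "dr": [0, 0, 0]}
    - {"gripper": 0, "translation": [0, 0, -0.2], "dr": [0, 0, 0]}
    - {"gripper": 0, "translation": [0, 0, -0.2], "dr": [0, 0, 0]}
    - {"gripper": 0, "translation": [0, 0, -0.1], "dr": [0, 0, 0]}
    - {"gripper": 0, "translation": [0, 0, 0], "dr": [0, 0, 0]}
    - {"gripper": 1, "translation": [0, 0, 0], "dr": [0, 0, 0]}
    - {"gripper": 1, "translation": [0, 0, 0], "dr": [0, 0, 0]}
    - {"gripper": 1, "translation": [0, 0, 0], "dr": [0, 0, 0]}
    - {"gripper": 1, "translation": [0, 0, 0], "dr": [0, 0, 0]}
    - {"gripper": 1, "translation": [0, 0, 0], "dr": [0, 0, 0]}
    - {"gripper": 1, "translation": [0, 0, 0], "dr": [0, 0, 0]}
  squeeze: 40

```text
clock: 8.22
eef_pos: [477.0, -31.6, 147.2]
tcp_rot: [3.14, -0.005, 0.147]
contact_force: [4.6, -0.1, -0.9]
opening: 0.093
```

Run:
```python
import numpy as np
t=.335+np.linspace(0,1.5,19); r=1.398
x=-r*np.cos(t);z=r*np.sin(t)
for a,b in zip(np.diff(x),np.diff(z)): print([round(a*.989,3),round(a*.147,3),round(b,3)])
```

```text
[np.float64(0.042), np.float64(0.006), np.float64(0.108)]
[np.float64(0.051), np.float64(0.008), np.float64(0.104)]
[np.float64(0.06), np.float64(0.009), np.float64(0.1)]
[np.float64(0.068), np.float64(0.01), np.float64(0.094)]
[np.float64(0.075), np.float64(0.011), np.float64(0.088)]
[np.float64(0.082), np.float64(0.012), np.float64(0.082)]
[np.float64(0.089), np.float64(0.013), np.float64(0.075)]
[np.float64(0.094), np.float64(0.014), np.float64(0.067)]
[np.float64(0.1), np.float64(0.015), np.float64(0.059)]
[np.float64(0.104), np.float64(0.015), np.float64(0.05)]
[np.float64(0.108), np.float64(0.016), np.float64(0.041)]
[np.float64(0.111), np.float64(0.016), np.float64(0.032)]
[np.float64(0.113), np.float64(0.017), np.float64(0.022)]
[np.float64(0.114), np.float64(0.017), np.float64(0.013)]
[np.float64(0.115), np.float64(0.017), np.float64(0.003)]
[np.float64(0.115), np.float64(0.017), np.float64(-0.007)]
[np.float64(0.114), np.float64(0.017), np.float64(-0.016)]
[np.float64(0.112), np.float64(0.017), np.float64(-0.026)]
```

>>> jog_arm:
  deltas:
    - {"gripper": 1, "translation": [0.042, 0.006, 0.108], "dr": [0, 0, 0]}
    - {"gripper": 1, "translation": [0.051, 0.008, 0.104], "dr": [0, 0, 0]}
    - {"gripper": 1, "translation": [0.06, 0.009, 0.1], "dr": [0, 0, 0]}
    - {"gripper": 1, "translation": [0.068, 0.01, 0.094], "dr": [0, 0, 0]}

```text
clock: 8.55
eef_pos: [497.7, -28.3, 187.5]
tcp_rot: [3.141, -0.001, 0.147]
contact_force: [3.8, -2.6, -7.2]
opening: 0.098
```

Forces are low, so I'll continue along the arc.

>>> jog_arm:
  deltas:
    - {"gripper": 1, "translation": [0.075, 0.011, 0.088], "dr": [0, 0, 0]}
    - {"gripper": 1, "translation": [0.082, 0.012, 0.082], "dr": [0, 0, 0]}
    - {"gripper": 1, "translation": [0.089, 0.013, 0.075], "dr": [0, 0, 0]}
    - {"gripper": 1, "translation": [0.094, 0.014, 0.067], "dr": [0, 0, 0]}
    - {"gripper": 1, "translation": [0.1, 0.015, 0.059], "dr": [0, 0, 0]}
    - {"gripper": 1, "translation": [0.104, 0.015, 0.05], "dr": [0, 0, 0]}
    - {"gripper": 1, "translation": [0.108, 0.016, 0.041], "dr": [0, 0, 0]}

```text
clock: 9.13
eef_pos: [561.8, -18.4, 234.3]
tcp_rot: [-3.141, 0.002, 0.146]
contact_force: [-6.8, -0.7, 7.6]
opening: 0.096
```

>>> jog_arm:
  deltas:
    - {"gripper": 1, "translation": [0.111, 0.016, 0.032], "dr": [0, 0, 0]}
    - {"gripper": 1, "translation": [0.113, 0.017, 0.022], "dr": [0, 0, 0]}
    - {"gripper": 1, "translation": [0.114, 0.017, 0.013], "dr": [0, 0, 0]}
    - {"gripper": 1, "translation": [0.115, 0.017, 0.003], "dr": [0, 0, 0]}
    - {"gripper": 1, "translation": [0.115, 0.017, -0.007], "dr": [0, 0, 0]}
    - {"gripper": 1, "translation": [0.114, 0.017, -0.016], "dr": [0, 0, 0]}
    - {"gripper": 1, "translation": [0.112, 0.017, -0.026], "dr": [0, 0, 0]}
    - {"gripper": 1, "translation": [0, 0, 0], "dr": [0, 0, 0]}
    - {"gripper": 1, "translation": [0, 0, 0], "dr": [0, 0, 0]}

```text
clock: 9.88
eef_pos: [643.3, -5.9, 234.9]
tcp_rot: [-3.141, -0.003, 0.147]
contact_force: [1.8, 5.6, 3.2]
opening: 0.095
```

>>> jog_arm:
  deltas:
    - {"gripper": 0.5, "translation": [0, 0, 0], "dr": [0, 0, 0]}
    - {"gripper": 0.5, "translation": [0, 0, 0], "dr": [0, 0, 0]}
    - {"gripper": 0.5, "translation": [0, 0, 0], "dr": [0, 0, 0]}
    - {"gripper": 0.5, "translation": [0, 0, 0.1], "dr": [0, 0, 0]}
    - {"gripper": 0.5, "translation": [0, 0, 0.3], "dr": [0, 0, 0]}
    - {"gripper": 0.5, "translation": [0, 0, 0.4], "dr": [0, 0, 0]}
    - {"gripper": 0.5, "translation": [0, 0, 0.2], "dr": [0, 0, 0]}
    - {"gripper": 0.5, "translation": [0, 0, 0], "dr": [0, 0, 0]}

```text
clock: 10.55
eef_pos: [643.8, -7.1, 341.4]
tcp_rot: [3.14, -0.009, 0.146]
contact_force: [1.3, 0.5, 0.5]
opening: 0.249
```

>>> jog_arm:
  deltas:
    - {"gripper": -0.5, "translation": [-0.156, 0.161, -0.05], "dr": [0, 0, 0.0775]}
    - {"gripper": -0.5, "translation": [-0.156, 0.161, -0.05], "dr": [0, 0, 0.0775]}
    - {"gripper": -0.5, "translation": [-0.156, 0.161, -0.05], "dr": [0, 0, 0.0775]}
    - {"gripper": -0.5, "translation": [-0.156, 0.161, -0.05], "dr": [0, 0, 0.0775]}
    - {"gripper": -0.5, "translation": [-0.156, 0.161, -0.05], "dr": [0, 0, 0.0775]}
    - {"gripper": -0.5, "translation": [-0.156, 0.161, -0.05], "dr": [0, 0, 0.0775]}
    - {"gripper": -0.5, "translation": [-0.156, 0.161, -0.05], "dr": [0, 0, 0.0775]}
    - {"gripper": -0.5, "translation": [-0.156, 0.161, -0.05], "dr": [0, 0, 0.0775]}
    - {"gripper": -0.5, "translation": [-0.156, 0.161, -0.05], "dr": [0, 0, 0.0775]}
    - {"gripper": -0.5, "translation": [-0.156, 0.161, -0.05], "dr": [0, 0, 0.0775]}
    - {"gripper": -0.5, "translation": [-0.156, 0.161, -0.05], "dr": [0, 0, 0.0775]}
    - {"gripper": -0.5, "translation": [-0.156, 0.161, -0.05], "dr": [0, 0, 0.0775]}

```text
clock: 11.55
eef_pos: [453.3, 186.8, 274.5]
tcp_rot: [3.142, 0.0, 1.613]
contact_force: [0.3, 0.1, 0.9]
opening: 0.751
```

>>> jog_arm:
  deltas:
    - {"gripper": -0.5, "translation": [-0.156, 0.161, -0.05], "dr": [0, 0, 0.0775]}
    - {"gripper": -0.5, "translation": [0, 0, 0], "dr": [0.0104, -0.0658, 0]}
    - {"gripper": -0.5, "translation": [0, 0, 0], "dr": [0.0104, -0.0658, 0]}
    - {"gripper": -0.5, "translation": [0, 0, 0], "dr": [0.0104, -0.0658, 0]}
    - {"gripper": -0.5, "translation": [0, 0, 0], "dr": [0.0104, -0.0658, 0]}
    - {"gripper": -0.5, "translation": [0, 0, 0], "dr": [0.0104, -0.0658, 0]}
    - {"gripper": -0.5, "translation": [0, 0, 0], "dr": [0, 0, 0]}
    - {"gripper": -0.5, "translation": [0, 0, 0], "dr": [0, 0, 0]}

```text
clock: 12.22
eef_pos: [437.6, 202.2, 269.4]
tcp_rot: [2.621, 0.002, 1.73]
contact_force: [-0.8, -0.6, 0.4]
opening: 0.751
```

Run:
```python
from h import *
from scipy.spatial.transform import Rotation as R
s=r.sense();M=R.from_euler("xyz",s["tcp_rot"]).as_matrix();print(s["eef_pos"].round(1),M.round(3).tolist(),s["qpos"].round(2))
S=r.grab_frame("scene");cv2.imwrite("pics/scene4.png",S);cv2.imwrite("pics/top4.png",r.grab_frame("top"))
cv2.imwrite("pics/c4.png",crop(S,270,170,200,150,4))
```

```text
[437.6 202.2 269.4] [[-0.159, 0.857, 0.491], [0.987, 0.139, 0.077], [-0.002, 0.497, -0.868]] [ 0.56 -0.09  2.23 -0.38  0.55 -0.89]
```

View pics/c4.png

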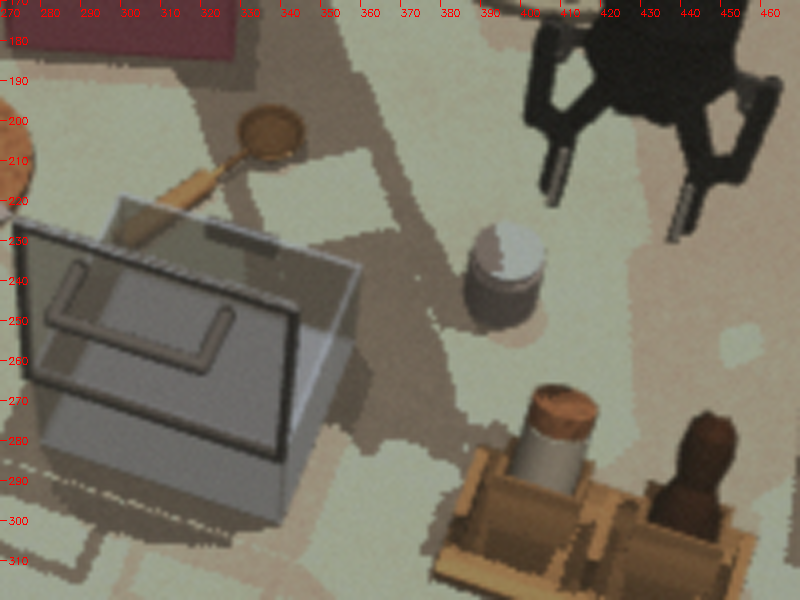

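The lid is upright with the bar behind it (scene about (315,258)). The cork-topped jar at (411,270) is undisturbed, and the tool tilt matches it. Approaching along the jar's axis.

>>> jog_arm:
  deltas:
    - {"gripper": -0.5, "translation": [0.014, 0.005, -0.285], "dr": [0, 0, 0]}
    - {"gripper": -0.5, "translation": [0.014, 0.005, -0.285], "dr": [0, 0, 0]}
    - {"gripper": -0.5, "translation": [0.014, 0.005, -0.285], "dr": [0, 0, 0]}
    - {"gripper": -0.5, "translation": [0.014, 0.005, -0.285], "dr": [0, 0, 0]}
    - {"gripper": -0.5, "translation": [0, 0, 0], "dr": [0, 0, 0]}
    - {"gripper": -0.5, "translation": [0.1, 0.016, -0.175], "dr": [0, 0, 0]}
    - {"gripper": -0.5, "translation": [0.1, 0.016, -0.175], "dr": [0, 0, 0]}
    - {"gripper": -0.5, "translation": [0.1, 0.016, -0.175], "dr": [0, 0, 0]}
    - {"gripper": -0.5, "translation": [0, 0, 0], "dr": [0, 0, 0]}
    - {"gripper": -0.5, "translation": [0, 0, 0], "dr": [0, 0, 0]}

```text
clock: 13.15
eef_pos: [477.0, 209.0, 109.5]
tcp_rot: [2.62, 0.005, 1.729]
contact_force: [-0.3, -0.7, 0.7]
opening: 0.751
```

Run:
```python
from h import *
S=r.grab_frame("scene");T=r.grab_frame("top");print(r.sense()["eef_pos"])
cv2.imwrite("pics/c5.png",np.hstack([crop(S,360,220,100,110,4),crop(T,160,190,100,110,4)]))
```

```text
[476.28563041 209.27835334 110.217261  ]
```

View pics/c5.png

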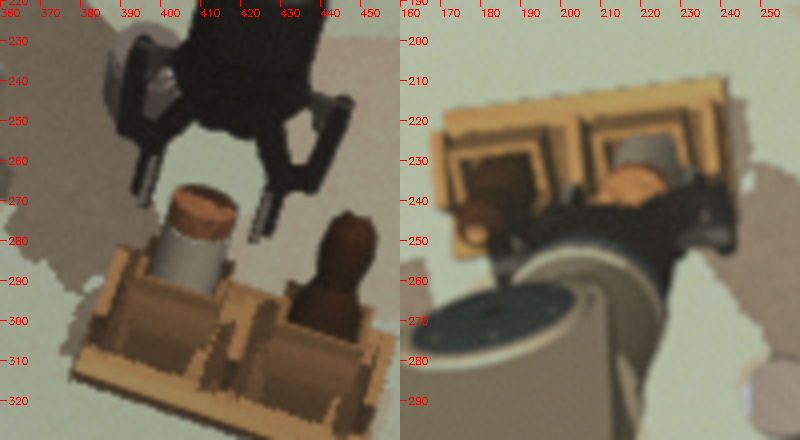

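>>> jog_arm:
  deltas:
    - {"gripper": -0.5, "translation": [0.03, 0.005, -0.06], "dr": [0, 0, 0]}
    - {"gripper": -0.5, "translation": [0.03, 0.005, -0.06], "dr": [0, 0, 0]}
    - {"gripper": -0.5, "translation": [0, 0, 0], "dr": [0, 0, 0]}
  squeeze: 30

```text
clock: 13.5
eef_pos: [483.5, 211.7, 102.1]
tcp_rot: [2.628, 0.003, 1.729]
contact_force: [-0.1, -0.1, -0.4]
opening: 0.749
```

Run:
```python
from h import *
from scipy.spatial.transform import Rotation as R
s=r.sense();M=R.from_euler("xyz",s["tcp_rot"]).as_matrix();p=s["eef_pos"];print(p.round(1),s["contact_force"].round(1))
for d in (0,6,25):
    q=p+d*M[:,2];print(d,[proj(n,q).round(1) for n in("scene","top")])
for z in (98,):
  print([proj(n,(475.5,209.2,z)).round(1) for n in("scene","top")])
```

```text
[483.5 211.7 102.1] [-0.1 -0.1 -0.4]
0 [array([410.9, 273. ]), array([217.2, 236.1])]
6 [array([410.3, 275.1]), array([217.5, 235.3])]
25 [array([408.5, 281.5]), array([218.6, 232.8])]
[array([411.1, 271. ]), array([218.4, 239.6])]
```

>>> jog_arm:
  deltas:
    - {"gripper": -0.5, "translation": [0, -0.01, -0.06], "dr": [0, 0, 0]}
    - {"gripper": -0.5, "translation": [0, 0, -0.06], "dr": [0, 0, 0]}
    - {"gripper": -0.5, "translation": [0, 0, -0.06], "dr": [0, 0, 0]}
    - {"gripper": -0.5, "translation": [0, 0, 0], "dr": [0, 0, 0]}
    - {"gripper": -0.5, "translation": [0, 0, 0], "dr": [0, 0, 0]}

```text
clock: 13.92
eef_pos: [484.9, 211.8, 91.5]
tcp_rot: [2.644, 0.004, 1.727]
contact_force: [1.6, 0.6, 0.1]
opening: 0.75
```

Run:
```python
from h import *
s=r.sense();print(s["qpos"].round(3),s["contact_force"].round(1),s["joint_efforts"].round(1),s["eef_pos"])
```

```text
[ 0.51   0.342  2.281 -1.295  0.176  0.033] [1.6 0.6 0.1] [ -0.  -43.4 -18.3  -0.5   0.1  -0. ] [484.91606395 211.7743012   91.50735858]
```

Joint 4 is at its limit near the wrist singularity. Turning about the jaw axis doesn't affect the grip, so I'll ease the tilt by 10°, which moves the wrist away from it.

>>> jog_arm:
  deltas:
    - {"gripper": -0.5, "translation": [0, 0, 0], "dr": [-0.008, 0.05, 0]}
    - {"gripper": -0.5, "translation": [0, 0, 0], "dr": [-0.008, 0.05, 0]}
    - {"gripper": -0.5, "translation": [0, 0, 0], "dr": [0, 0, 0]}
    - {"gripper": -0.5, "translation": [0, 0, 0], "dr": [0, 0, 0]}

```text
clock: 14.25
eef_pos: [488.6, 206.9, 92.6]
tcp_rot: [2.685, 0.019, 1.717]
contact_force: [0.4, 0.6, -0.6]
opening: 0.746
```

Run:
```python
from h import *
from scipy.spatial.transform import Rotation as R
s=r.sense();M=R.from_euler("xyz",s["tcp_rot"]).as_matrix();p=s["eef_pos"];print(s["qpos"].round(3),p.round(1),M.round(3).tolist(),s["contact_force"].round(1))
```

```text
[ 0.498  0.34   2.251 -0.943  0.209 -0.327] [488.6 206.9  92.6] [[-0.146, 0.887, 0.439], [0.989, 0.139, 0.048], [-0.019, 0.441, -0.897]] [ 0.4  0.6 -0.6]
```

>>> jog_arm:
  deltas:
    - {"gripper": -0.5, "translation": [0, 0, 0], "dr": [-0.003, 0.02, 0]}
    - {"gripper": -0.5, "translation": [0, 0, 0], "dr": [-0.003, 0.02, 0]}
    - {"gripper": -0.5, "translation": [0, 0, 0], "dr": [-0.003, 0.02, 0]}
    - {"gripper": -0.5, "translation": [0, 0, 0], "dr": [0, 0.02, 0]}
    - {"gripper": -0.5, "translation": [0, 0, 0], "dr": [0, 0, 0]}

```text
clock: 14.67
eef_pos: [489.3, 206.5, 92.8]
tcp_rot: [2.808, 0.016, 1.719]
contact_force: [0.9, 1.3, -0.1]
opening: 0.747
```

Run:
```python
from h import *
from scipy.spatial.transform import Rotation as R
s=r.sense();M=R.from_euler("xyz",s["tcp_rot"]).as_matrix();p=s["eef_pos"];print(s["qpos"].round(3),p.round(1),M.round(3).tolist(),s["contact_force"].round(1))
g=p+6*M[:,2];print("needed",np.array([486.4,210.9,79])-g)
```

```text
[ 0.466  0.345  2.175 -0.37   0.329 -0.922] [489.3 206.5  92.8] [[-0.148, 0.934, 0.326], [0.989, 0.145, 0.034], [-0.016, 0.328, -0.945]] [ 0.9  1.3 -0.1]
needed [-4.87212406  4.22066252 -8.13590058]
```

>>> jog_arm:
  deltas:
    - {"gripper": -0.5, "translation": [-0.025, 0.02, -0.04], "dr": [0, 0, 0]}
    - {"gripper": -0.5, "translation": [-0.025, 0.02, -0.04], "dr": [0, 0, 0]}
    - {"gripper": -0.5, "translation": [0, 0, 0], "dr": [0, 0, 0]}
    - {"gripper": -0.5, "translation": [0, 0, 0], "dr": [0, 0, 0]}
    - {"gripper": 1, "translation": [0, 0, 0], "dr": [0, 0, 0]}
    - {"gripper": 1, "translation": [0, 0, 0], "dr": [0, 0, 0]}
    - {"gripper": 1, "translation": [0, 0, 0], "dr": [0, 0, 0]}
    - {"gripper": 1, "translation": [0, 0, 0], "dr": [0, 0, 0]}
    - {"gripper": 1, "translation": [0, 0, 0], "dr": [0, 0, 0]}

```text
clock: 15.42
eef_pos: [483.3, 210.6, 84.6]
tcp_rot: [2.808, 0.015, 1.72]
contact_force: [-3.2, 0.1, 4.2]
opening: 0.483
```

Gripped at about 41 mm. Pulling out along the jar's axis.

>>> jog_arm:
  deltas:
    - {"gripper": 1, "translation": [-0.025, -0.004, 0.043], "dr": [0, 0, 0]}
    - {"gripper": 1, "translation": [-0.05, -0.008, 0.087], "dr": [0, 0, 0]}
    - {"gripper": 1, "translation": [-0.05, -0.008, 0.087], "dr": [0, 0, 0]}
    - {"gripper": 1, "translation": [-0.05, -0.008, 0.087], "dr": [0, 0, 0]}
    - {"gripper": 1, "translation": [-0.05, -0.008, 0.087], "dr": [0, 0, 0]}
    - {"gripper": 1, "translation": [-0.025, -0.004, 0.043], "dr": [0, 0, 0]}
  squeeze: 45

```text
clock: 15.92
eef_pos: [457.6, 206.5, 129.2]
tcp_rot: [2.808, 0.015, 1.72]
contact_force: [1.2, -0.9, -0.8]
opening: 0.48
```

>>> jog_arm:
  deltas:
    - {"gripper": 1, "translation": [0, 0, 0.25], "dr": [-0.0087, 0.055, 0]}
    - {"gripper": 1, "translation": [0, 0, 0.25], "dr": [-0.0087, 0.055, 0]}
    - {"gripper": 1, "translation": [0, 0, 0.25], "dr": [-0.0087, 0.055, 0]}
    - {"gripper": 1, "translation": [0, 0, 0.25], "dr": [-0.0087, 0.055, 0]}
    - {"gripper": 1, "translation": [0, 0, 0.25], "dr": [-0.0087, 0.055, 0]}
    - {"gripper": 1, "translation": [0, 0, 0.1], "dr": [-0.0087, 0.055, 0]}
    - {"gripper": 1, "translation": [0, 0, 0], "dr": [0, 0, 0]}

```text
clock: 16.5
eef_pos: [460.8, 207.4, 265.4]
tcp_rot: [-2.951, 0.016, 1.728]
contact_force: [-0.0, 0.2, -2.0]
opening: 0.479
```

Run:
```python
from h import *
from scipy.spatial.transform import Rotation as R
s=r.sense();M=R.from_euler("xyz",s["tcp_rot"]).as_matrix();p=s["eef_pos"];print(s["qpos"].round(3),p.round(1),M.round(3).tolist(),s["contact_force"].round(1))
S=r.grab_frame("scene");u,v=proj("scene",p).astype(int)
cv2.imwrite("pics/c6.png",crop(S,u-50,v-40,100,110,5))
```

```text
[ 0.401  0.257  1.76   0.032  1.314 -1.337] [460.8 207.4 265.4] [[-0.157, 0.97, -0.185], [0.987, 0.151, -0.045], [-0.016, -0.19, -0.982]] [-0.   0.2 -2. ]
```

View pics/c6.png

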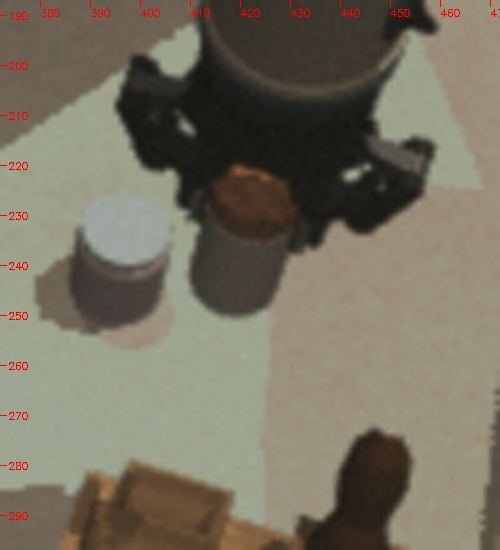

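Run:
```python
from h import *
p=r.sense()["eef_pos"]; q=p+[-1,0,-6]
for lean in (-10,-5,0,5,10):
    a=np.radians(lean);d=np.array([-np.sin(a)*.988,-np.sin(a)*.156,np.cos(a)])
    t,b=proj("scene",q+22*d),proj("scene",q-58*d);print("lean to robot",lean,t.round(1),b.round(1),"dx/dy",((b-t)[0]/(b-t)[1]).round(3), "len",np.linalg.norm(b-t).round(1))
```

```text
lean to robot -10 [423.5 224.3] [420.  239.4] dx/dy -0.23 len 15.5
lean to robot -5 [423.7 223.6] [419.4 241.2] dx/dy -0.244 len 18.1
lean to robot 0 [423.9 223. ] [418.8 242.9] dx/dy -0.254 len 20.6
lean to robot 5 [424.1 222.3] [418.3 244.6] dx/dy -0.262 len 23.0
lean to robot 10 [424.3 221.8] [417.8 246.1] dx/dy -0.269 len 25.2
```

The jar's side edges and bottom rim (bottom centre about (417,243)) match the prediction for upright. Next I'll turn about the vertical so the hand leans away from the lid, and carry it over the box.

>>> jog_arm:
  deltas:
    - {"gripper": 1, "translation": [0.025, -0.09, 0], "dr": [0, 0, -0.0775]}
    - {"gripper": 1, "translation": [0.05, -0.18, 0], "dr": [0, 0, -0.0775]}
    - {"gripper": 1, "translation": [0.05, -0.18, 0], "dr": [0, 0, -0.0775]}
    - {"gripper": 1, "translation": [0.05, -0.18, 0], "dr": [0, 0, -0.0775]}
    - {"gripper": 1, "translation": [0.05, -0.18, 0], "dr": [0, 0, -0.0775]}
    - {"gripper": 1, "translation": [0.05, -0.18, 0], "dr": [0, 0, -0.0775]}
    - {"gripper": 1, "translation": [0.05, -0.18, 0], "dr": [0, 0, -0.0775]}
    - {"gripper": 1, "translation": [0.05, -0.18, 0], "dr": [0, 0, -0.0775]}
    - {"gripper": 1, "translation": [0.05, -0.18, 0], "dr": [0, 0, -0.0775]}
    - {"gripper": 1, "translation": [0.05, -0.18, 0], "dr": [0, 0, -0.0775]}
    - {"gripper": 1, "translation": [0.05, -0.18, 0], "dr": [0, 0, -0.0775]}
    - {"gripper": 1, "translation": [0.05, -0.18, 0], "dr": [0, 0, -0.0775]}

```text
clock: 17.55
eef_pos: [514.4, -1.1, 261.4]
tcp_rot: [-2.951, 0.017, 0.262]
contact_force: [-0.2, 0.0, -1.7]
opening: 0.481
```

>>> jog_arm:
  deltas:
    - {"gripper": 1, "translation": [0.05, -0.18, 0], "dr": [0, 0, -0.0775]}
    - {"gripper": 1, "translation": [0.01, -0.05, 0], "dr": [0, 0, 0]}
    - {"gripper": 1, "translation": [0, 0, 0], "dr": [0, 0, 0]}
    - {"gripper": 1, "translation": [0, 0, 0], "dr": [0, 0, 0]}

```text
clock: 17.88
eef_pos: [520.8, -22.9, 262.1]
tcp_rot: [-2.95, 0.017, 0.149]
contact_force: [-0.9, 0.0, -0.5]
opening: 0.48
```

Run:
```python
from h import *
from scipy.spatial.transform import Rotation as R
s=r.sense();M=R.from_euler("xyz",s["tcp_rot"]).as_matrix();p=s["eef_pos"];print(s["qpos"].round(3),p.round(1),M.round(3).tolist(),s["contact_force"].round(1))
```

```text
[-0.155  0.223  1.813  0.192  1.187 -0.381] [520.8 -22.9 262.1] [[0.989, 0.142, -0.045], [0.148, -0.971, 0.186], [-0.017, -0.191, -0.981]] [-0.9  0.  -0.5]
```

>>> jog_arm:
  deltas:
    - {"gripper": 1, "translation": [0, 0, -0.15], "dr": [0, 0, 0]}
    - {"gripper": 1, "translation": [0, 0, -0.3], "dr": [0, 0, 0]}
    - {"gripper": 1, "translation": [0, 0, -0.3], "dr": [0, 0, 0]}
    - {"gripper": 1, "translation": [0, 0, -0.3], "dr": [0, 0, 0]}
    - {"gripper": 1, "translation": [0, 0, -0.3], "dr": [0, 0, 0]}
    - {"gripper": 1, "translation": [0, 0, -0.3], "dr": [0, 0, 0]}
    - {"gripper": 1, "translation": [0, 0, -0.15], "dr": [0, 0, 0]}
    - {"gripper": 1, "translation": [0, 0, 0], "dr": [0, 0, 0]}
    - {"gripper": 1, "translation": [0, 0, 0], "dr": [0, 0, 0]}

```text
clock: 18.63
eef_pos: [521.0, -22.3, 82.2]
tcp_rot: [-2.949, 0.019, 0.149]
contact_force: [-0.9, 0.1, -1.1]
opening: 0.485
```

Run:
```python
from h import *
S=r.grab_frame("scene");T=r.grab_frame("top");print(r.sense()["eef_pos"].round(1))
cv2.imwrite("pics/c7.png",np.hstack([crop(S,265,180,100,120,5)]))
```

```text
[522.5 -22.9  83.9]
```

View pics/c7.png

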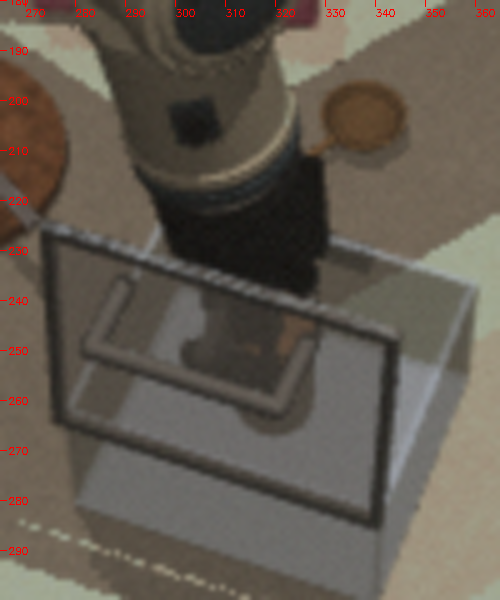

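The jar is inside the open box, upright, with its bottom at about scene (320,262). Lowering to contact.

>>> jog_arm:
  deltas:
    - {"gripper": 1, "translation": [0, 0, -0.06], "dr": [0, 0, 0]}
    - {"gripper": 1, "translation": [0, 0, -0.04], "dr": [0, 0, 0]}
    - {"gripper": 1, "translation": [0, 0, -0.01], "dr": [0, 0, 0]}
    - {"gripper": 1, "translation": [0, 0, 0], "dr": [0, 0, 0]}
    - {"gripper": 1, "translation": [0, 0, 0], "dr": [0, 0, 0]}

```text
clock: 19.15
eef_pos: [521.8, -23.5, 71.9]
tcp_rot: [-2.95, 0.017, 0.146]
contact_force: [-0.6, -0.2, -1.8]
opening: 0.479
```

>>> jog_arm:
  deltas:
    - {"gripper": 1, "translation": [0, 0, -0.02], "dr": [0, 0, 0]}
    - {"gripper": 1, "translation": [0, 0, 0], "dr": [0, 0, 0]}
    - {"gripper": 1, "translation": [0, 0, 0], "dr": [0, 0, 0]}

```text
clock: 19.4
eef_pos: [521.8, -23.4, 69.7]
tcp_rot: [-2.95, 0.017, 0.146]
contact_force: [-0.1, 0.7, -1.6]
opening: 0.479
```

>>> jog_arm:
  deltas:
    - {"gripper": 1, "translation": [0, 0, -0.015], "dr": [0, 0, 0]}
    - {"gripper": 1, "translation": [0, 0, 0], "dr": [0, 0, 0]}
    - {"gripper": 1, "translation": [0, 0, 0], "dr": [0, 0, 0]}

```text
clock: 19.65
eef_pos: [521.7, -23.4, 68.2]
tcp_rot: [-2.95, 0.017, 0.146]
contact_force: [-0.8, 0.5, -1.3]
opening: 0.483
```

>>> jog_arm:
  deltas:
    - {"gripper": 1, "translation": [0, 0, -0.015], "dr": [0, 0, 0]}
    - {"gripper": 1, "translation": [0, 0, 0], "dr": [0, 0, 0]}
    - {"gripper": 1, "translation": [0, 0, 0], "dr": [0, 0, 0]}

```text
clock: 19.9
eef_pos: [521.7, -23.4, 66.7]
tcp_rot: [-2.95, 0.017, 0.146]
contact_force: [0.4, -0.7, -0.3]
opening: 0.48
```

>>> jog_arm:
  deltas:
    - {"gripper": 1, "translation": [0, 0, -0.015], "dr": [0, 0, 0]}
    - {"gripper": 1, "translation": [0, 0, 0], "dr": [0, 0, 0]}
    - {"gripper": 1, "translation": [0, 0, 0], "dr": [0, 0, 0]}

```text
clock: 20.15
eef_pos: [522.0, -23.4, 65.6]
tcp_rot: [-2.95, 0.017, 0.146]
contact_force: [-1.6, -0.8, 4.8]
opening: 0.481
```

>>> jog_arm:
  deltas:
    - {"gripper": 1, "translation": [0, 0, -0.01], "dr": [0, 0, 0]}
    - {"gripper": 1, "translation": [0, 0, 0], "dr": [0, 0, 0]}
    - {"gripper": 1, "translation": [0, 0, 0], "dr": [0, 0, 0]}

```text
clock: 20.4
eef_pos: [522.0, -23.4, 65.5]
tcp_rot: [-2.949, 0.017, 0.146]
contact_force: [-5.6, -0.2, 17.8]
opening: 0.481
```

Floor contact. Release and rise.

>>> jog_arm:
  deltas:
    - {"gripper": 0, "translation": [0, 0, 0], "dr": [0, 0, 0]}
    - {"gripper": -0.2, "translation": [0, 0, 0], "dr": [0, 0, 0]}
    - {"gripper": -0.5, "translation": [0, 0, 0], "dr": [0, 0, 0]}
    - {"gripper": -0.5, "translation": [0, 0, 0], "dr": [0, 0, 0]}
    - {"gripper": -0.5, "translation": [0, 0, 0], "dr": [0, 0, 0]}
    - {"gripper": -0.5, "translation": [0, -0.01, 0.1], "dr": [0, 0, 0]}
    - {"gripper": -0.5, "translation": [0, -0.03, 0.2], "dr": [0, 0, 0]}
    - {"gripper": -0.5, "translation": [0, -0.03, 0.3], "dr": [0, 0, 0]}
    - {"gripper": -0.5, "translation": [0, 0, 0.4], "dr": [0, 0, 0]}
    - {"gripper": -0.5, "translation": [0, 0, 0.4], "dr": [0, 0, 0]}
    - {"gripper": -0.5, "translation": [0, 0, 0.4], "dr": [0, 0, 0]}
    - {"gripper": -0.5, "translation": [0, 0, 0.4], "dr": [0, 0, 0]}

```text
clock: 21.4
eef_pos: [521.1, -30.4, 286.2]
tcp_rot: [-2.95, 0.018, 0.146]
contact_force: [1.6, 0.3, 0.5]
opening: 0.751
```

>>> jog_arm:
  deltas:
    - {"gripper": 0.4, "translation": [0, 0, 0.4], "dr": [-0.0396, -0.006, 0]}
    - {"gripper": 0.4, "translation": [0, 0, 0.2], "dr": [-0.0396, -0.006, 0]}
    - {"gripper": 0.4, "translation": [0, 0, 0], "dr": [-0.0396, -0.006, 0]}
    - {"gripper": 0.4, "translation": [0, 0, 0], "dr": [0, 0, 0]}
    - {"gripper": 0.4, "translation": [0, 0, 0], "dr": [0, 0, 0]}

```text
clock: 21.82
eef_pos: [521.2, -29.5, 344.0]
tcp_rot: [-3.137, 0.017, 0.145]
contact_force: [-0.9, -0.1, -0.2]
opening: 0.303
```

Run:
```python
from h import *
S=r.grab_frame("scene");T=r.grab_frame("top");s=r.sense();print(s["eef_pos"].round(1),s["tcp_rot"].round(3))
cv2.imwrite("pics/c8.png",np.hstack([crop(S,265,200,100,110,4),crop(T,265,160,100,110,4)]))
```

```text
[521.1 -30.3 343.1] [-3.136  0.018  0.143]
```

View pics/c8.png

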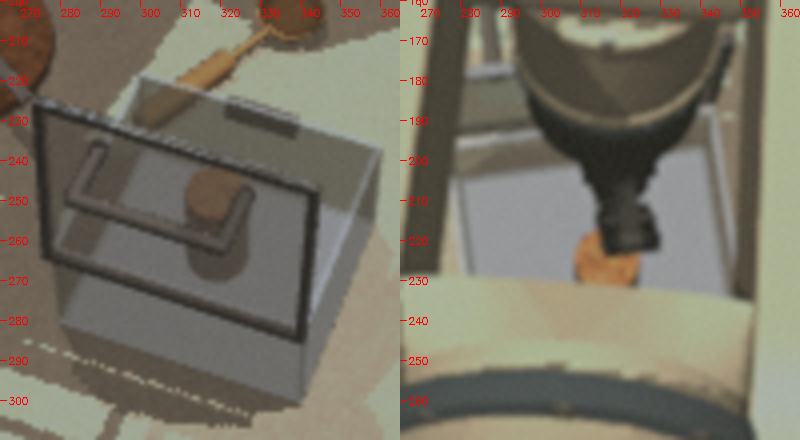

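The jar stands upright on the floor of the box: cork at scene (318,248), top (316,226). Back to the bar to close the lid.

>>> jog_arm:
  deltas:
    - {"gripper": 0.4, "translation": [0.306, 0.06, 0], "dr": [0, -0.012, 0]}
    - {"gripper": 0.4, "translation": [0.306, 0.06, 0], "dr": [0, 0, 0]}
    - {"gripper": 0.4, "translation": [0.306, 0.06, 0], "dr": [0, 0, 0]}
    - {"gripper": 0.4, "translation": [0.306, 0.06, 0], "dr": [0, 0, 0]}
    - {"gripper": 0.4, "translation": [0, 0, 0], "dr": [0, 0, 0]}
    - {"gripper": 0.4, "translation": [0, 0, 0], "dr": [0, 0, 0]}

```text
clock: 22.42
eef_pos: [644.5, -6.8, 341.8]
tcp_rot: [-3.139, 0.001, 0.143]
contact_force: [0.2, -0.5, 0.1]
opening: 0.301
```

>>> jog_arm:
  deltas:
    - {"gripper": 0.4, "translation": [-0.01, 0, -0.26], "dr": [0, 0, 0]}
    - {"gripper": 0.4, "translation": [0, 0, -0.26], "dr": [0, 0, 0]}
    - {"gripper": 0.4, "translation": [0, 0, -0.25], "dr": [0, 0, 0]}
    - {"gripper": 0.4, "translation": [0, 0, -0.2], "dr": [0, 0, 0]}
    - {"gripper": 0.4, "translation": [0, 0, -0.1], "dr": [0, 0, 0]}
    - {"gripper": 0.4, "translation": [0, 0, 0], "dr": [0, 0, 0]}
    - {"gripper": 1, "translation": [0, 0, 0], "dr": [0, 0, 0]}
    - {"gripper": 1, "translation": [0, 0, 0], "dr": [0, 0, 0]}
    - {"gripper": 1, "translation": [0, 0, 0], "dr": [0, 0, 0]}
    - {"gripper": 1, "translation": [0, 0, 0], "dr": [0, 0, 0]}

```text
clock: 23.25
eef_pos: [643.2, -6.7, 238.2]
tcp_rot: [3.142, -0.003, 0.143]
contact_force: [-1.6, -2.5, -2.2]
opening: 0.098
```

>>> jog_arm:
  deltas:
    - {"gripper": 1, "translation": [-0.112, -0.017, 0.026], "dr": [0, 0, 0]}
    - {"gripper": 1, "translation": [-0.114, -0.017, 0.016], "dr": [0, 0, 0]}
    - {"gripper": 1, "translation": [-0.115, -0.017, 0.007], "dr": [0, 0, 0]}
    - {"gripper": 1, "translation": [-0.115, -0.017, -0.003], "dr": [0, 0, 0]}
    - {"gripper": 1, "translation": [-0.114, -0.017, -0.013], "dr": [0, 0, 0]}
    - {"gripper": 1, "translation": [-0.113, -0.017, -0.022], "dr": [0, 0, 0]}
    - {"gripper": 1, "translation": [-0.111, -0.016, -0.032], "dr": [0, 0, 0]}
    - {"gripper": 1, "translation": [-0.108, -0.016, -0.041], "dr": [0, 0, 0]}
    - {"gripper": 1, "translation": [-0.104, -0.015, -0.05], "dr": [0, 0, 0]}

```text
clock: 24.0
eef_pos: [542.1, -22.0, 227.4]
tcp_rot: [3.141, -0.006, 0.143]
contact_force: [4.6, -4.9, 1.2]
opening: 0.1
```

>>> jog_arm:
  deltas:
    - {"gripper": 1, "translation": [-0.1, -0.015, -0.059], "dr": [0, 0, 0]}
    - {"gripper": 1, "translation": [-0.094, -0.014, -0.067], "dr": [0, 0, 0]}
    - {"gripper": 1, "translation": [-0.089, -0.013, -0.075], "dr": [0, 0, 0]}
    - {"gripper": 1, "translation": [-0.082, -0.012, -0.082], "dr": [0, 0, 0]}
    - {"gripper": 1, "translation": [-0.075, -0.011, -0.088], "dr": [0, 0, 0]}
    - {"gripper": 1, "translation": [-0.068, -0.01, -0.094], "dr": [0, 0, 0]}
    - {"gripper": 1, "translation": [-0.06, -0.009, -0.1], "dr": [0, 0, 0]}

```text
clock: 24.58
eef_pos: [485.9, -30.3, 170.4]
tcp_rot: [3.141, -0.006, 0.143]
contact_force: [6.2, -5.8, 1.0]
opening: 0.096
```

>>> jog_arm:
  deltas:
    - {"gripper": 1, "translation": [-0.05, -0.008, -0.104], "dr": [0, 0, 0]}
    - {"gripper": 1, "translation": [-0.03, -0.004, -0.08], "dr": [0, 0, 0]}
    - {"gripper": 1, "translation": [0, 0, -0.03], "dr": [0, 0, 0]}
    - {"gripper": 1, "translation": [0, 0, 0], "dr": [0, 0, 0]}

```text
clock: 24.92
eef_pos: [476.9, -31.6, 149.6]
tcp_rot: [3.141, -0.003, 0.143]
contact_force: [-3.0, -6.1, 13.1]
opening: 0.094
```

>>> jog_arm:
  deltas:
    - {"gripper": 1, "translation": [0, 0, -0.03], "dr": [0, 0, 0]}
    - {"gripper": 1, "translation": [0, 0, 0], "dr": [0, 0, 0]}
    - {"gripper": 1, "translation": [0, 0, 0], "dr": [0, 0, 0]}

```text
clock: 25.17
eef_pos: [477.0, -31.4, 147.4]
tcp_rot: [3.141, -0.003, 0.143]
contact_force: [-7.7, -4.6, 25.5]
opening: 0.098
```

>>> jog_arm:
  deltas:
    - {"gripper": 0.5, "translation": [0, 0, 0], "dr": [0, 0, 0]}
    - {"gripper": 0.2, "translation": [0, 0, 0], "dr": [0, 0, 0]}
    - {"gripper": 0.2, "translation": [0, 0, 0], "dr": [0, 0, 0]}
    - {"gripper": 0.2, "translation": [0, 0, 0.1], "dr": [0, 0, 0]}
    - {"gripper": 0.2, "translation": [0, 0, 0.3], "dr": [0, 0, 0]}
    - {"gripper": 0.2, "translation": [0, 0, 0.4], "dr": [0, 0, 0]}
    - {"gripper": 0.2, "translation": [0, 0.3, 0.3], "dr": [0, 0, 0]}
    - {"gripper": 0.2, "translation": [-0.1, 0.4, 0], "dr": [0, 0, 0]}
    - {"gripper": 0.2, "translation": [-0.1, 0.4, 0], "dr": [0, 0, 0]}
    - {"gripper": 0.2, "translation": [-0.1, 0.4, 0], "dr": [0, 0, 0]}
    - {"gripper": 0.2, "translation": [-0.1, 0.4, 0], "dr": [0, 0, 0]}
    - {"gripper": 0.2, "translation": [0, 0, 0], "dr": [0, 0, 0]}

```text
clock: 26.17
eef_pos: [435.8, 164.2, 255.4]
tcp_rot: [-3.138, -0.003, 0.147]
contact_force: [-0.6, 0.2, -0.2]
opening: 0.402
```

Run:
```python
from h import *
S=r.grab_frame("scene");T=r.grab_frame("top");s=r.sense();print(s["eef_pos"].round(1),s["contact_force"].round(1))
cv2.imwrite("pics/scene9.png",S);cv2.imwrite("pics/c9.png",np.vstack([np.hstack([crop(S,270,205,100,90,4),crop(T,265,180,100,90,4)]),crop(S,205,180,200,60,4)]))
```

```text
[437.  159.9 255.1] [ 0.5 -0.1  0.2]
```

View pics/c9.png

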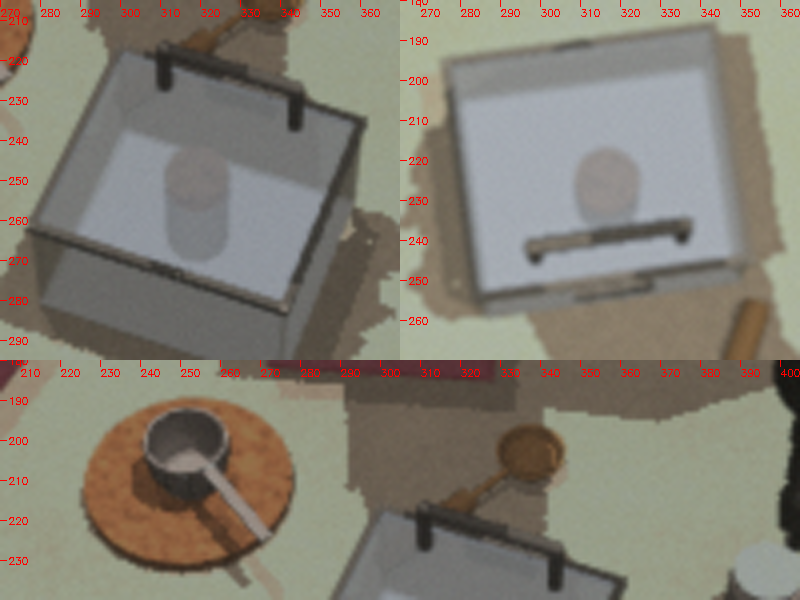

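Run:
```python
from h import *
a,b=[cv2.cvtColor(cv2.imread(f"pics/scene{i}.png"),6) for i in(0,9)]
for x,y,w,h in((305,212,48,20),(270,255,60,30)):
    t=a[y:y+h,x:x+w]; best=cv2.matchTemplate(cv2.resize(b[y-4:y+h+4,x-4:x+w+4],None,fx=4,fy=4,interpolation=2),cv2.resize(t,None,fx=4,fy=4,interpolation=2),5)
    m=cv2.minMaxLoc(best);print(m[1],np.array(m[3])/4-4)
p=np.array([477,-31.,141]);print("per 0.05 rad",proj("scene",p+[0,0,6.6])-proj("scene",p))
```

```text
0.776095986366272 [ 0.25 -0.25]
0.8407397270202637 [0. 0.]
per 0.05 rad [ 0.01836457 -1.53430188]
```

The lid is shut to within about 0.01 rad, and nothing is touching the robot.

```bash
python3 -c "
from rig import r
print(r.sign_off())"
```

```text
the job is handed in; nothing more can be done
None
```

I finished the job and handed it in at about 26 s; the hand-in reports no verdict.

**What I did:** I set the strainer down on the cork trivet, then swung the lid up by its bar to about 1.5 rad. I took the cork-topped jar out of the caddy, stood it on the box floor, and shut the lid by the bar.

**Last checks:**
- **Strainer:** it stands upright near the middle of the trivet, about 4 px (roughly 1 cm) from its centre in the top view.
- **Jar:** it stands upright inside the box, seen through the shut lid.
- **Lid:** in the scene view the bar is within about 0.25 px of its starting image and the front edge shows no shift. 0.05 rad would be about 1.5 px, so the lid is shut to about 0.01 rad.
- **Robot:** it was clear of everything, with contact force near 0 N.

**What went wrong or disagreed:**
- **Jar approach:** on the 30° approach joint 4 reached its limit near the wrist singularity, leaving the tool about 7 mm short. I eased the tilt to about 19° about the jaw axis and gripped the jar there.
- **Jar upright check:** while I held the jar in the air, its visible length came out shorter than expected for upright. I put this down to the hand hiding part of the cork, since its side edges and bottom rim fitted.
- **Bystanders:** I did not measure them again at the end. The wrist readings showed no contact away from the grips and placings.

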